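# Set the sharpening platform to its bevel with the setting block

## Task

Set the sharpening platform to the bevel angle: take the pale setting block (not the red one) from its sloped rack, stand it upright on its long thin edge on the station's base board, flat against the hinge side of the yellow fence and about central, and let go of it while the platform is still folded up. Then fold the platform down gently until it presses on the top of the block, and leave it resting there. Leave the fence, the red block and everything else on the bench where they are.

Things in the scene. Friction and masses are not known exactly. Their poses are not given: they have to be found in the camera images.
- station: Fixed sharpening station: dark base board 260 x 200 mm, top 18 mm above the bench. Origin at bench level below the platform's hinge axis, mid width; the board reaches 35 mm to +x and 225 mm to -x of it. Local x is level, from fence to hinge; y along the hinge; z up. Steel hinge cheeks 80 mm high stand 88 mm either side of the middle.
- platform: Aluminium platform, 190 long x 150 wide x 10 mm thick. Origin on its hinge axis (70 mm above the bench), mid width; y along the hinge, local -x out to the free edge (plate from 4 to 194 mm out), z square to the plate. Underside is the plane z = 0 through the hinge axis, upper face z = +10 mm. Level, over the fence, when local z is vertical; starts folded up 83 to 103 degrees from level.
- fence: Yellow fence bar, 14 x 120 x 20 mm high, on the base board, its length along the hinge; this face clamped 111 to 143 mm from the hinge, different each time; it slips only if pushed with over 45 N. Origin on the bottom edge (at the board's top) of its face that looks to the hinge (+x), mid length; the bar lies to -x of the origin. Axes as the station's.
- pale_block: Loose pale wooden setting block (to be used), brass plate on both faces: 22 mm thick (x), 110 long (y), 90 high (z), about 0.16 kg. Origin at the centre of its foot, a 22 x 110 mm thin face. Starts leaning in a rack, z 35 degrees from vertical, top towards the robot's left, lower face on a slope reaching 46 mm up from the foot; a 12 mm lip stands before the foot: draw it out along its own z.
- pale_top (a point): Centre of the upper thin edge of the pale block, 90 mm from its origin along local z; axes as the block's.
- red_block: Loose red setting block, 22 x 110 x 70 mm, leaning in another rack just like it; not to be used. Origin at the centre of its foot.
- rack_a: Fixed sloped rack with green slope on a dark base that holds the pale block, base 130 x 120 x 12 mm, about 65 mm high, slope rising towards local -x. Origin under the base, 5 mm to the +x side of its centre.
- rack_b: The same rack, holding the red block.
- mug: Bystander: blue mug, 80 mm wide, 90 mm high. Origin under its centre.
- bowl: Bystander: turned bowl, 110 mm wide, 50 mm high. Origin under its centre.
- glue: Bystander: yellow glue bottle, 54 mm wide, 130 mm high. Origin under its centre.
- scraper: Bystander: hand tool with a dark wooden handle, 240 mm long, lying flat.
- chuck: Bystander: steel chuck ring, 90 mm wide, 45 mm high. Origin under its centre.
- sanding_block: Bystander: cork sanding block, 100 x 60 x 35 mm. Origin under its centre.
- platform_edge (a point): Middle of the platform's free edge, on the underside, 194 mm from the hinge; axes as the platform's. The hinge is stiff and stays where left: turning takes about 0.6 N m (4 N at 150 mm out). The plate (0.35 kg) folds down towards the fence side and meets the hinge-side upper edge of the placed block about 15 to 25 degrees above level, depending on the fence.
There are look-alikes about, which are no part of the job. Several things have the shape of the pale_block; the one meant has the colours described above.

How it is judged (in metres and radians):
On the way, in this order (a step that is already met when the one before it is completed fails the run):
1. the pale block stands upright on the base board against the fence, let go, while the platform is still folded up (angle between pale_block's own z axis and vertical below 0.08 rad and x of pale_block in the frame of fence between 0.006 and 0.016 m and y of pale_block in the frame of fence between -0.03 and 0.03 m and z of pale_block in the frame of fence below 0.004 m and contact force between the fingers and pale_block below 0.1 N and angle between platform's own z axis and vertical above 1 rad), for 0.2 s.
2. the platform has been folded down until it presses on the block (contact force between platform and pale_block above 1 N), for 0.2 s.
At the end, for the whole second after the job is handed in: The pale block stands upright (within 4.5 degrees) on the base board, its face within 5 mm of the fence and within 6 degrees of parallel to it, within 30 mm of the fence's middle; the platform lies on its top edge (gap no more than about 3 mm); all at rest (angle between pale_block's own z axis and vertical below 0.08 rad and angle between the x axis of pale_block and the x axis of fence, either way round below 0.1 rad and x of pale_block in the frame of fence between 0.006 and 0.016 m and y of pale_block in the frame of fence between -0.03 and 0.03 m and z of pale_block in the frame of fence below 0.004 m and z of pale_top in the frame of platform between -0.0075 and 0.001 m and angle between platform's own z axis and vertical below 0.55 rad and linear speed of pale_block below 0.02 m/s); the robot touches nothing.
It fails at once if the platform is driven hard onto the block (over 60 N) (contact force between platform and pale_block above 60 N).
It fails at once if the fence is shifted by more than 6 mm (distance of fence from where it was at the start of the episode above 0.006 m).
It fails at once if the red block is disturbed (moved over 15 mm) (distance of red_block from where it was at the start of the episode above 0.015 m).
It fails at once if a bystander is moved over 20 mm (distance of any of mug, bowl, glue, scraper, chuck, sanding_block from where it was at the start of the episode above 0.02 m).
It also fails if it takes over 67 s, if anything falls off the work surface, if the arm or the gripper's body presses on something with over 40 N, if the wrist force passes 120 N, or if a joint passes its speed limit or range.

## Robot

A 7-joint arm with a two-finger parallel gripper is mounted at the origin on the work surface. World frame = base frame: x ahead of the robot, y to its left, z up, the work surface at z = 0. Lengths are in mm, angles in rad, forces in N, time in s.
With the tool pointing down it reaches from about 425 to 950 mm from the base axis. Payload 4.7 kg.
Tool frame: the origin (TCP) lies at the very end of the fingers, on their centre line; the grasp point (between the pads) lies 19 mm behind it; z points along the fingers, y is the line along which they close (so a half turn about z gives the same grasp; the last joint's range is limited). The gripper opens to 85 mm and grips with 20 to 120 N. Pads are 22 mm wide; open, the fingers measure 114 mm over their backs; the gripper's body (76 mm by 85 mm) begins 54 mm behind the grasp point. The pads swing forward as they close: fully open they stand 13 mm farther back than shut.
Start: joints at [1.228, 0.469, -0.049, 1.532, 0.024, 1.141, -0.082], TCP at [208.402, -642.041, 231.335] pointing down, gripper open.
Joint ranges: [-2.59, 2.59], [-0.33, 1.99], [-1.39, 1.29], [0.1, 2.45], [-1.04, 4.18], [0.21, 1.99], [-2.66, 2.66]. Speed limits (rad/s): [2.57, 2.57, 3.14, 3.14, 3.14, 3.14, 3.14].

## Interface

Orientations are given as a rotation vector (axis times angle).
In Python, from workcell import arm, fingers, get_image, camera_params, job, nets gives the robot as it stands. The module is installed in compiled form; this text tells all that it offers. Calls block until the motion is done:
- arm.move_pose(position, orientation): joint-space move of the TCP to a pose.
- arm.servo_line(position, attitude=None, feed=150, max_force=None): straight line of the TCP; attitude=None keeps the orientation; feed is the mean speed in mm/s. With max_force (N) it stops when the force on the tool has changed by that much, and returns True; else False.
- arm.move_j(angles): joint-space move.
- fingers.set_gripper(opening, effort=None): finger opening in mm; effort is the grip in N (None keeps the last); returns when the fingers have stopped.
- arm.pause(seconds).
- arm.solve_ik(position, orientation): joint angles nearest the present ones, or None.
- get_image(name): name is "side" or "top"; returns the picture (480x640x3 uint8, red, green, blue); there is no depth.
- camera_params(name): a dict with "K" (3x3 intrinsics, pixels), "distortion" ([k1, k2, p1, p2, k3] as OpenCV has them; the pictures are not rectified), "eye" and "attitude" of the camera in the world. Camera axes: x right, y down, z forward; pixel columns grow to the right and rows downward; lengths in mm; the calibration is good to about 2 mm. A picture is of the moment at which its call begins. camera_params takes no time and is no camera call.
A pose or a line that the arm cannot do raises arm.IKError and nothing moves.
- job.close_job(): hands the job in; it is judged then, once.
Trained networks look in the newest picture that a camera, given by its name, has taken for a name from the list of things; names that differ only in an ending like _2 or _b are one class to them, and where a whole thing is asked for, a point or a joint stands for the part that bears it (a point fixed in the world has none). Each returns a list of dicts, best first, with "score" (0 to 1); they miss things now and then, are a little off and sometimes report something else, mostly with a low value. They report only what shows in the picture. A call takes as long as a camera call. They do not tell look-alikes from the thing itself.
- nets.find_in(query, camera): "position" ([x, y, z] in mm, in world coordinates, good to about 4 mm: the middle of the surface that is visible of it).
- nets.silhouettes(query, camera): "region" (480x640 bool, what is visible of it).
- nets.pinpoint(query, camera): "position" ([x, y, z] in mm, in world coordinates, good to about 4 mm: a listed point, or the origin of a listed thing).
Readings, each from a call of its own:
- arm.read_clock(): time.
- arm.read_joint_pos(): joint angles.
- arm.read_qvel(): joint speeds.
- arm.read_effort(): joint torques, N m.
- arm.read_eef_pos(): TCP position.
- arm.read_eef_rot(): TCP orientation.
- arm.read_force(): force on the tool from outside, world axes, zero at the start.
- arm.read_torque(): the same for the moment, N m.
- arm.read_gripper_width(): finger opening in mm.
- arm.read_grip_force(): force on a finger pad.
Only numpy, scipy, OpenCV 4.12 (cv2) and the standard library are available. Lean on these libraries where they do the work, as an engineer would, in place of code of your own. Each camera call takes 0.05 s, during which the arm holds its last target. There are 200 camera calls.

## Working session

There is one attempt and no reset: what is moved stays moved. The work goes in short steps, each a Python script; the robot and the scene stay as the last script left them, time stands still between calls to the robot, and variables do not carry over. Pictures are saved under pics/ and viewed, at most 10 in all, crops included, and the job is handed in when it is done.

```bash
mkdir -p pics; python3 - <<'E'
from workcell import *
import cv2,numpy as np
for c in("side","top"):
    im=get_image(c); cv2.imwrite(f"pics/{c}0.png",im[:,:,::-1])
    p=camera_params(c); print(c,p)
    for q in("pale_block","pale_top","red_block","rack_a","station","platform","platform_edge","fence"):
        print(q,[(np.round(d["position"]).tolist(),round(d["score"],2)) for d in nets.pinpoint(q,c)[:4]])
print(arm.read_clock(), arm.read_eef_rot())
E
```

```text
side {'K': array([[498.31715464,   0.        , 321.89250229],
       [  0.        , 498.31715464, 236.09183523],
       [  0.        ,   0.        ,   1.        ]]), 'distortion': array([-0.06603525,  0.        ,  0.        ,  0.        ,  0.        ]), 'eye': array([359.41219457, 979.92472342, 881.13427266]), 'attitude': array([-0.2257361 ,  2.7713889 , -1.27944101])}
pale_block [([375.0, 127.0, 9.0], 0.75), ([540.0, 86.0, 34.0], 0.66), ([256.0, -283.0, 6.0], 0.65), ([310.0, 298.0, 13.0], 0.56)]
pale_top [([527.0, 138.0, 103.0], 0.92), ([298.0, 93.0, 11.0], 0.8), ([223.0, 319.0, 6.0], 0.72), ([167.0, -270.0, 12.0], 0.64)]
red_block [([495.0, 264.0, 27.0], 0.59)]
rack_a [([540.0, 97.0, -2.0], 0.8), ([499.0, 270.0, 1.0], 0.63)]
station [([607.0, -187.0, 0.0], 0.55), ([761.0, 164.0, -0.0], 0.53)]
platform [([607.0, -185.0, 67.0], 0.89)]
platform_edge [([652.0, -176.0, 258.0], 0.91), ([541.0, 99.0, 1.0], 0.7), ([719.0, 309.0, 1.0], 0.42)]
fence [([474.0, -215.0, 17.0], 0.57)]
top {'K': array([[521.75429559,   0.        , 325.47438016],
       [  0.        , 521.75429559, 239.09412369],

[... 413 characters left out ...]
103.0], 0.88), ([221.0, 322.0, 12.0], 0.8), ([170.0, -269.0, 8.0], 0.73), ([611.0, -183.0, 70.0], 0.64)]
red_block [([494.0, 263.0, 28.0], 0.68), ([437.0, 455.0, -2.0], 0.67), ([611.0, -183.0, 68.0], 0.35), ([526.0, 136.0, 101.0], 0.33)]
rack_a [([497.0, 271.0, -0.0], 0.89), ([538.0, 100.0, -4.0], 0.77), ([527.0, 139.0, 101.0], 0.22)]
station [([607.0, -185.0, 1.0], 0.78), ([438.0, 457.0, -3.0], 0.65), ([718.0, 307.0, 1.0], 0.62), ([758.0, 163.0, -1.0], 0.39)]
platform [([609.0, -184.0, 71.0], 0.87)]
platform_edge [([647.0, -178.0, 260.0], 0.87), ([542.0, 86.0, 25.0], 0.65)]
fence [([494.0, 264.0, 28.0], 0.75), ([473.0, -211.0, 14.0], 0.62)]
0.9 [3.10292699e+00 4.90855336e-01 4.84018439e-05]
```

View pics/side0.png

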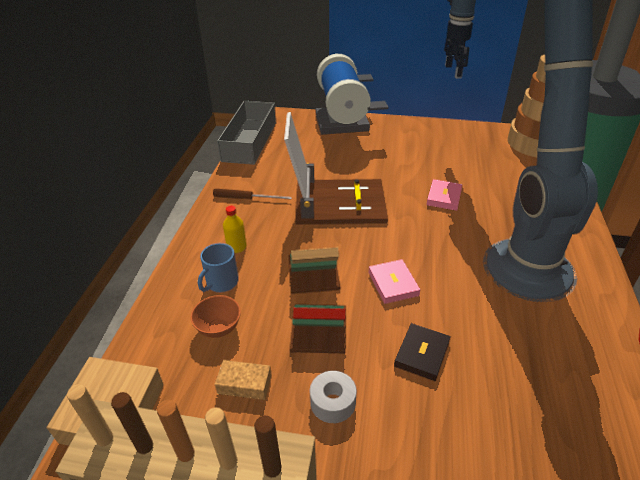

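View pics/top0.png

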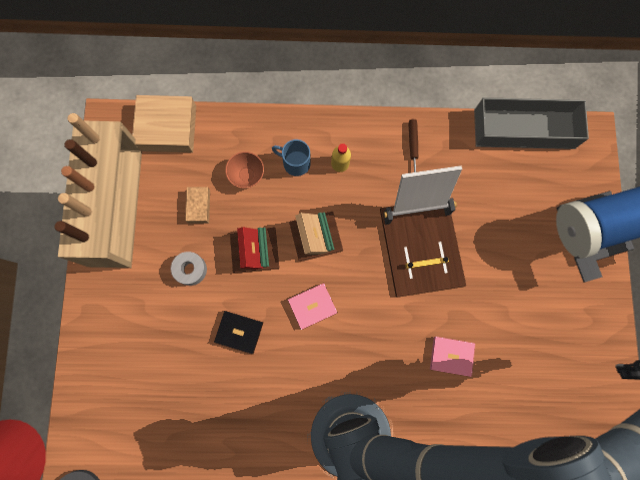

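Both pictures show the pale block in its rack at side (315,260) and top (313,232). The fence is at side (358,190) and top (428,263). The platform is folded back at about 103°. The other blocks in view are pink, black and red ones. I'll zoom in to refine the geometry.

```bash
python3 - <<'E'
import cv2,numpy as np
t=cv2.imread("pics/top0.png");s=cv2.imread("pics/side0.png")
c=lambda im,x,y,w,h:cv2.resize(im[y:y+h,x:x+w],(400,300),interpolation=cv2.INTER_CUBIC)
m=np.vstack([np.hstack([c(t,280,200,80,60),c(s,275,237,80,60)]),np.hstack([c(t,370,195,120,90+20)[:300],c(s,285,160,120,90)])])
cv2.imwrite("pics/crop1.png",m)
E
cat > h.py <<'E'
from workcell import *
import cv2,numpy as np
from scipy.spatial.transform import Rotation as R
def ray(c,uv):
    p=camera_params(c); n=cv2.undistortPoints(np.array([[uv]],float),p["K"],p["distortion"])[0,0]
    return p["eye"],R.from_rotvec(p["attitude"]).apply([n[0],n[1],1.])
def onz(c,uv,z):
    e,d=ray(c,uv); return e+d*(z-e[2])/d[2]
def proj(c,P):
    p=camera_params(c); r=R.from_rotvec(p["attitude"]).inv()
    return cv2.projectPoints(r.apply(np.atleast_2d(P)-p["eye"]),np.zeros(3),np.zeros(3),p["K"],p["distortion"])[0][:,0]
E
```

```text
(no output)
```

View pics/crop1.png

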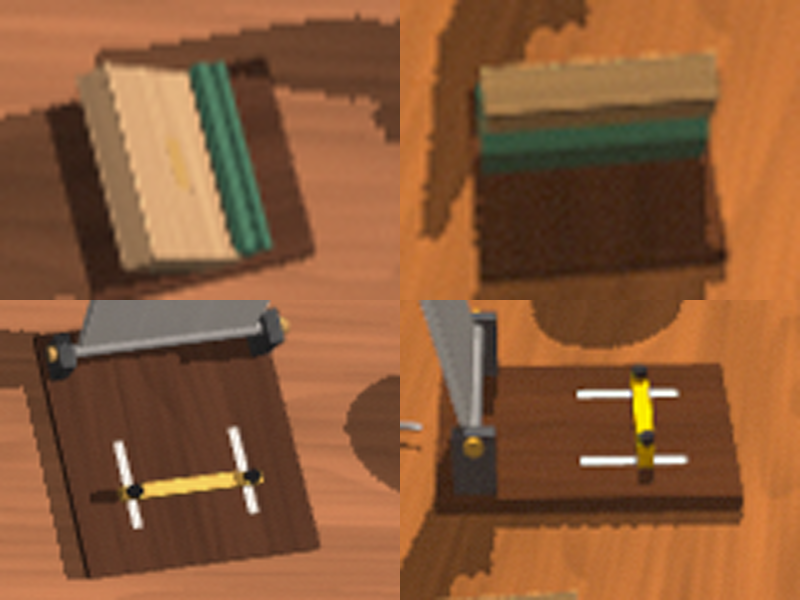

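The zoomed crop shows clean corners of the block's top edge (top view x 296–311, y 213–254; side view x 291–339, y 248–260). It also shows the board corners and the yellow bar. I'll fit the poses to these.

```bash
python3 - <<'E'
from h import *
from scipy.optimize import least_squares
a=np.radians(35)
def bf(p):
    z=np.array([np.sin(a)*np.cos(p[3]),np.sin(a)*np.sin(p[3]),np.cos(a)]);y=np.array([np.sin(p[3]),-np.cos(p[3]),0])
    return np.c_[np.cross(y,z),y,z]
L=np.array([[11,55,90],[11,-55,90],[-11,55,90],[-11,-55,90]],float)
ot=np.array([[300.6,213],[310.6,252.4],[296,216],[306,253.6]]);os=np.array([[291.4,250.6],[338.6,247.6],[292,260],[338,257.4]])
f=lambda p:np.r_[(proj("top",p[:3]+L@bf(p).T)-ot).ravel(),(proj("side",p[:3]+L@bf(p).T)-os).ravel()]
s=least_squares(f,[541,86,31,1.79],x_scale=[10,10,10,.1],loss="soft_l1"); p=s.x
print("block",p,"top",p[:3]+bf(p)[:,2]*90,np.abs(f(p)).round(1))
C=lambda q,P:np.c_[q[0]+np.cos(q[2])*P[:,0]-np.sin(q[2])*P[:,1],q[1]+np.sin(q[2])*P[:,0]+np.cos(q[2])*P[:,1],P[:,2]]
Pt=np.array([[-225,-100,18],[-225,100,18],[35,100,18.]]);Ps=np.array([[-225,100,18],[-225,-100,18],[35,100,18.]])
g=lambda q:np.r_[(proj("top",C(q,Pt))-[[465.4,286],[396.4,296.6],[381.4,208.6]]).ravel(),(proj("side",C(q,Ps))-[[387.6,219.1],[381.6,179.5],[296.1,220.9]]).ravel()]
q=least_squares(g,[608,-184,.2],x_scale=[10,10,.1],loss="soft_l1").x
print("station",q,g(q).round(1))
for c,(x0,y0,x1,y1) in dict(top=(390,245,465,285),side=(335,170,380,220)).items():
    im=cv2.imread(f"pics/{c}0.png"); h=cv2.cvtColor(im,cv2.COLOR_BGR2HSV)
    m=((h[...,0]>18)&(h[...,0]<36)&(h[...,1]>120)&(h[...,2]>100)); v,u=np.nonzero(m[y0:y1,x0:x1]); uv=np.c_[u+x0,v+y0]
    W=np.array([onz(c,x,38 if c=="top" else 33) for x in uv]); d=W[:,:2]-q[:2]
    cs,sn=np.cos(q[2]),np.sin(q[2]); l=np.c_[d@[cs,sn],d@[-sn,cs]]
    print(c,len(l),np.percentile(l,[2,50,98],axis=0).round(1).tolist(),"slope",np.polyfit(l[:,1],l[:,0],1).round(3))
E
```

```text
block [540.66349176  87.3913147   22.69420631   1.82522121] top [527.67084062 137.35139312  96.41789029] [1.2 0.1 0.7 0.2 0.6 0.3 1.3 1.  0.2 0.3 0.6 0.1 0.3 0.1 0.8 0.5]
station [ 6.07379926e+02 -1.82480330e+02  1.70941648e-01] [ 0.4  0.5 -0.7  0.8 -2.  -0.7  0.7 -0.6 -0.1 -1.2 -1.1 -1.4]
top 183 [[-150.8, -51.3], [-143.8, -0.7], [-135.8, 56.3]] slope [ 1.00000e-03 -1.43719e+02]
side 128 [[-152.0, -51.2], [-142.8, 2.8], [-136.1, 74.8]] slope [ 1.80000e-02 -1.43491e+02]
```

```bash
cat >> h.py <<'E'
a=np.radians(35); psi=1.81; TOP=np.array([528.3,138.5,100.5])
bz=np.array([np.sin(a)*np.cos(psi),np.sin(a)*np.sin(psi),np.cos(a)]);by=np.array([np.sin(psi),-np.cos(psi),0]);bx=np.cross(by,bz)
def att(z,y):
    return R.from_matrix(np.c_[np.cross(y,z),y,z]).as_rotvec()
YAW=.171; SX=np.array([np.cos(YAW),np.sin(YAW),0]);SY=np.array([-np.sin(YAW),np.cos(YAW),0]); S=np.array([607.4,-182.5,0])
def st(x,y,z): return S+x*SX+y*SY+[0,0,z]
DOWN=np.array([0,0,-1.])
GP=TOP-34*bz
E
python3 - <<'E'
from h import *
for s in(1,-1):
  for n,p,o in [("pre",GP+90*bz,att(-bz,s*bx)),("grasp",GP,att(-bz,s*bx)),("up",GP+90*bz+[0,0,120],att(-bz,s*bx)),("place",st(-120,0,75),att(DOWN,s*SX)),("fold0",st(75,0,215),att(DOWN,s*SX)),("fold0y",st(75,0,215),att(DOWN,s*SY)),("fold1y",st(-150,0,120),att(DOWN,s*SY))]:
    j=arm.solve_ik(p,o); print(s,n,None if j is None else np.round(j,2))
for x in ([208,-600,430],[350,-400,430]):
  print(arm.solve_ik(np.array(x,float),arm.read_eef_rot()))
E
```

```text
1 pre [-0.15  0.6  -0.74  1.85  0.88  1.41 -2.62]
1 grasp [-0.86  0.59  0.34  1.97  0.52  0.88 -2.28]
1 up [ 0.16  0.7  -1.29  1.73  1.    1.81 -2.64]
1 place [ 0.73  0.49 -0.53  2.    0.36  0.75  0.15]
1 fold0 [ 0.58  0.6  -0.62  1.45  0.36  1.2   0.08]
1 fold0y [ 0.66  0.65 -0.78  1.45  0.46  1.24  1.58]
1 fold1y [ 0.97  0.44 -0.78  2.01  0.41  0.85  1.69]
-1 pre [ 0.04  0.75 -1.07  1.84  1.03  1.59  0.4 ]
-1 grasp [ 0.03  0.76 -0.89  1.92  1.09  1.41  0.4 ]
-1 up [ 0.13  0.64 -1.2   1.73  0.95  1.75  0.54]
-1 place [ 0.24  0.43  0.09  2.03 -0.06  0.69 -2.6 ]
-1 fold0 [-0.45  0.76  1.11  1.52 -0.7   1.3  -2.23]
-1 fold0y [ 0.38  0.54 -0.3   1.47  0.17  1.16 -1.34]
-1 fold1y [ 0.57  0.34 -0.28  2.03  0.13  0.78 -1.19]
[ 1.20439799  0.30911389 -0.04721511  1.32502551  0.01437789  1.50769651
 -0.0985022 ]
[ 0.90312285  0.12607587 -0.14872222  1.55601538  0.01877154  1.46081487
 -0.50350949]
```

```bash
python3 - <<'E'
from h import *
o=att(-bz,-bx)
arm.servo_line(np.array([208.,-600,430]),feed=250)
arm.move_pose(np.array([350.,-400,430]),arm.read_eef_rot())
fingers.set_gripper(56,40)
arm.move_pose(GP+90*bz+[0,0,120],o)
arm.move_pose(GP+80*bz,o)
print("hit",arm.servo_line(GP,feed=60,max_force=8),arm.read_eef_pos(),GP,arm.read_clock())
cv2.imwrite("pics/g1.png",np.hstack([cv2.resize(get_image(c)[y:y+120,x:x+100,::-1],(400,480),interpolation=cv2.INTER_CUBIC) for c,x,y in(("top",260,170),("side",265,190))]))
E
```

```text
hit False [533.04370711 119.95989479  72.97085029] [532.92049526 119.55367105  72.64883049] 7.5333
```

View pics/g1.png

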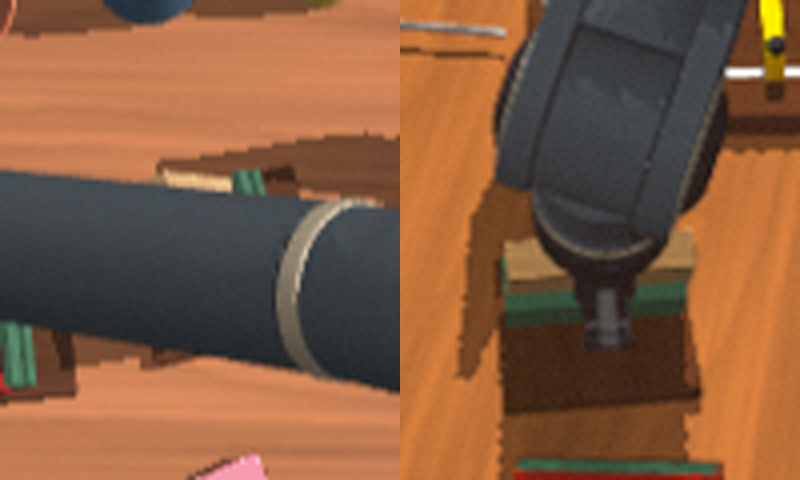

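In the side half, the gripper straddles the block centrally, with the near finger at about (605,320) in the crop. Next I close it and draw the block out.

```bash
python3 - <<'E'
from h import *
fingers.set_gripper(10,50)
print(arm.read_gripper_width(),arm.read_grip_force(),arm.read_force())
arm.servo_line(GP+85*bz,feed=80)
arm.servo_line(GP+85*bz+[0,0,110],feed=150)
print(arm.read_gripper_width(),arm.read_force(),arm.read_joint_pos())
arm.move_pose(st(-118,0,230),att(DOWN,SX))
print(arm.read_gripper_width(),arm.read_force(),arm.read_clock())
for c in("top","side"):cv2.imwrite(f"pics/h_{c}.png",get_image(c)[:,:,::-1])
t=cv2.imread("pics/h_top.png")[180:300,370:470];s=cv2.imread("pics/h_side.png")[100:220,300:400]
cv2.imwrite("pics/h1.png",np.hstack([cv2.resize(i,(400,480)) for i in(t,s)]))
E
```

```text
21.279176960524463 49.00586485862732 [-0.77112381 -0.37837217  4.8996479 ]
21.463357179105255 [-0.65034878 -0.62087492 -1.67005305] [ 0.03644516  0.55606977 -1.0104185   1.75033891  0.88285261  1.62701885
  0.60042596]
21.32374484876521 [ 0.44413145  0.22280327 -2.35792874] 11.5583
```

View pics/h1.png

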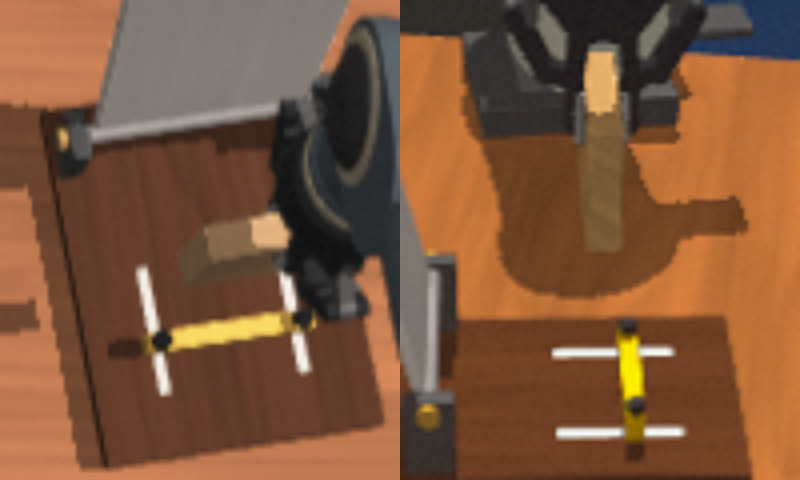

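The block is held upright in both views, parallel to the fence and over the board on the hinge side of it. Next is the guarded lowering and the slide to the fence.

```bash
python3 - <<'E'
from h import *
loc=lambda:(lambda d:np.round([d@SX,d@SY,d[2]],1))(arm.read_eef_pos()-S)
arm.servo_line(st(-118,0,95),feed=100)
print(arm.servo_line(st(-118,0,58),feed=20,max_force=6),loc(),arm.read_force())
z=arm.read_eef_pos()[2]+1.5
arm.servo_line(st(-118,0,z),feed=20)
print(arm.servo_line(st(-142,0,z),feed=15,max_force=6),loc(),arm.read_force())
p=arm.read_eef_pos()
print(arm.servo_line(p+[0,0,-6],feed=10,max_force=5),loc(),arm.read_force(),arm.read_clock())
for c in("top","side"):cv2.imwrite(f"pics/i_{c}.png",get_image(c)[:,:,::-1])
t=cv2.imread("pics/i_top.png")[180:300,370:470];s=cv2.imread("pics/i_side.png")[120:240,300:400]
cv2.imwrite("pics/i1.png",np.hstack([cv2.resize(i,(400,480)) for i in(t,s)]))
E
```

```text
True [-118.    -0.5   73.1] [-0.3094501  -1.15857054  4.21727544]
True [-126.     0.    74.9] [ 2.39917632  0.14973524 -0.77415048]
True [-125.9   -0.    73. ] [-0.52732866 -0.38557102  3.95920822] 15.6917
```

View pics/i1.png

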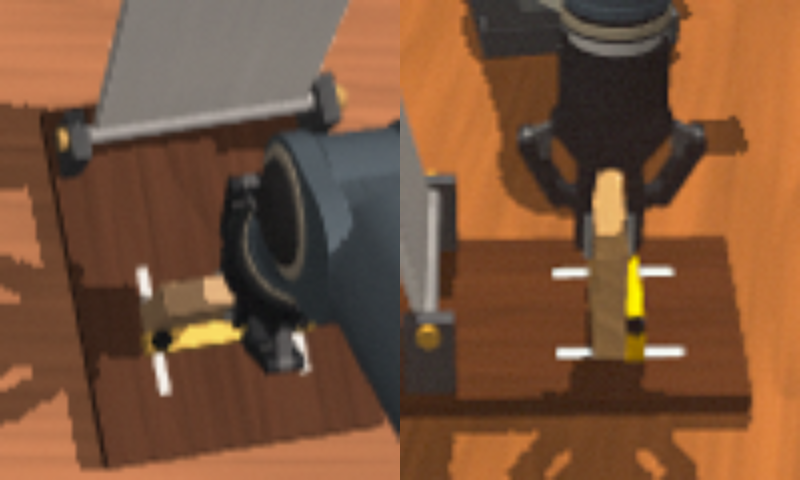

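The block stands on the board against the yellow bar, with its near end level with the fence end (side crop (605,355)). Contact came at x = -126, as predicted. Next: release, retreat and check.

```bash
python3 - <<'E'
from h import *
fingers.set_gripper(60)
p=arm.read_eef_pos()
arm.pause(.1)
arm.servo_line(p+[0,0,60],feed=80)
arm.servo_line(st(-126,0,370),feed=250)
arm.pause(.2)
for c in("top","side"):cv2.imwrite(f"pics/j_{c}.png",get_image(c)[:,:,::-1])
for c in("top","side"):
  for q in("pale_block","pale_top","platform","platform_edge"):
    for d in nets.pinpoint(q,c):
      e=np.array(d["position"])-S; l=[e@SX,e@SY,e[2]]
      if abs(l[0])<180 and abs(l[1])<80: print(c,q,np.round(l),round(d["score"],2))
t=cv2.imread("pics/j_top.png")[180:300,370:470];s=cv2.imread("pics/j_side.png")[120:240,280:380]
cv2.imwrite("pics/j1.png",np.hstack([cv2.resize(i,(400,480)) for i in(t,s)])); print(arm.read_clock())
for s in(1,-1):
  for x,z in((75,330),(85,225),(40,250),(-60,240),(-140,130)):
    j=arm.solve_ik(st(x,0,z),att(DOWN,s*SY)); print(s,x,z,None if j is None else np.round(j,2))
E
```

```text
top pale_block [-127.   -4.   18.] 0.57
top pale_top [-121.    2.  107.] 0.67
top platform [ 3. -0. 70.] 0.85
top platform_edge [ 45.  -4. 258.] 0.85
side pale_block [-127.   -3.   21.] 0.95
side pale_top [-125.   -2.  108.] 0.88
side platform [-1.  0. 69.] 0.78
side platform_edge [ 47.  -2. 259.] 0.8
19.05
1 75 330 [ 0.81  0.7  -1.15  1.28  0.63  1.53  1.48]
1 85 225 [ 0.8   0.78 -1.11  1.4   0.7   1.38  1.43]
1 40 250 [ 0.88  0.7  -1.12  1.48  0.63  1.36  1.46]
1 -60 240 [ 1.06  0.55 -1.14  1.71  0.53  1.23  1.54]
1 -140 130 [ 1.14  0.55 -1.06  1.98  0.59  0.96  1.53]
-1 75 330 [ 0.54  0.52 -0.58  1.3   0.28  1.4  -1.42]
-1 85 225 [ 0.52  0.59 -0.54  1.42  0.31  1.22 -1.46]
-1 40 250 [ 0.59  0.51 -0.57  1.5   0.28  1.22 -1.42]
-1 -60 240 [ 0.73  0.37 -0.61  1.73  0.23  1.12 -1.34]
-1 -140 130 [ 0.8   0.39 -0.58  1.99  0.28  0.84 -1.33]
```

View pics/j1.png

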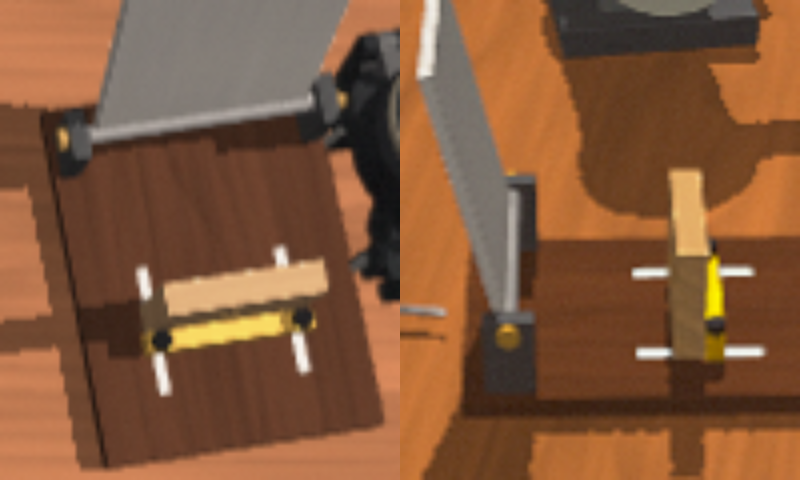

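The block stands upright against the fence, centred and released; the nets put it at x = -127, y = -3, z = 18 to 21. The platform is still folded back, with its free edge at about (46, 258). Next I reach behind it and fold it down.

```bash
python3 - <<'E'
from h import *
loc=lambda:(lambda d:np.round([d@SX,d@SY,d[2]],1))(arm.read_eef_pos()-S)
o=att(DOWN,-SY); fingers.set_gripper(0,40)
arm.servo_line(st(-126,0,390),feed=200)
arm.move_pose(st(108,0,390),o)
arm.servo_line(st(108,0,224),feed=150,max_force=15)
print(loc(),arm.read_clock())
def tip(t,r=155):
    u=np.array([-np.cos(t),np.sin(t)]);n=np.array([np.sin(t),np.cos(t)])
    c=r*u+10*n
    return st(c[0]+11,0,70+c[1])
print("pull",arm.servo_line(st(21,0,225),feed=60,max_force=25),loc(),arm.read_force())
for d in range(84,25,-6):
    h=arm.servo_line(tip(np.radians(d)),feed=70,max_force=25)
    if h: print("stop",d);break
print(loc(),arm.read_force(),arm.read_clock())
if not h:
    f0=arm.read_force()
    print(arm.servo_line(tip(np.radians(12)),feed=15,max_force=9),loc(),arm.read_force()-f0)
    arm.pause(.4); print(arm.read_force(),tip(np.radians(18.3))-S)
for c in("top","side"):cv2.imwrite(f"pics/k_{c}.png",get_image(c)[:,:,::-1])
t=cv2.imread("pics/k_top.png")[180:300,370:470];s=cv2.imread("pics/k_side.png")[120:240,280:380]
cv2.imwrite("pics/k1.png",np.hstack([cv2.resize(i,(400,480)) for i in(t,s)])); print(arm.read_clock())
E
```

```text
[ 1.087e+02 -1.000e-01  2.253e+02] 22.7083
pull False [ 2.130e+01 -1.000e-01  2.253e+02] [2.86812226 0.19947005 6.20772888]
[-1.192e+02  1.000e-01  1.555e+02] [ 0.39229142 -0.61235886  0.09884361] 28.1417
True [-1.318e+02 -1.000e-01  1.263e+02] [-0.82969028  1.03864021  4.45455055]
[0.23355021 0.42931365 5.47321383] [-131.08092504  -22.63590162  128.16308545]
30.6917
```

View pics/k1.png

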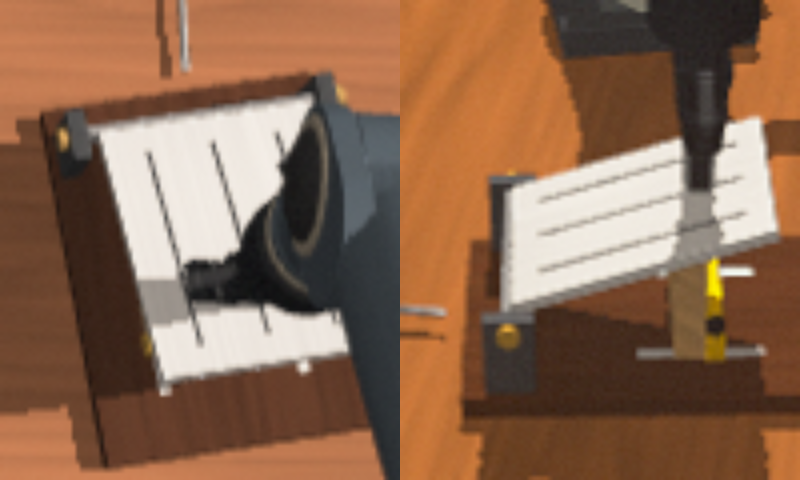

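The platform lies on the block's top edge in the side crop, at about (690,255). I'll press once more to be sure, hold, then retreat and verify.

```bash
python3 - <<'E'
from h import *
p=arm.read_eef_pos()
print(arm.servo_line(p+[0,0,-6],feed=10,max_force=10),p[2]-arm.read_eef_pos()[2],arm.read_force())
arm.pause(.5); print(arm.read_force())
p=arm.read_eef_pos()
arm.servo_line(p+[0,0,120],feed=100)
arm.servo_line(st(-126,0,400),feed=250); arm.pause(.3)
for c in("top","side"):cv2.imwrite(f"pics/l_{c}.png",get_image(c)[:,:,::-1])
for c in("top","side"):
  for q in("pale_block","pale_top","fence","platform_edge"):
    for d in nets.pinpoint(q,c):
      e=np.array(d["position"])-S; l=[e@SX,e@SY,e[2]]
      if abs(l[0])<220 and abs(l[1])<80: print(c,q,np.round(l),round(d["score"],2))
t=cv2.imread("pics/l_top.png")[180:300,370:470];s=cv2.imread("pics/l_side.png")[120:240,280:380]
cv2.imwrite("pics/l1.png",np.hstack([cv2.resize(i,(400,480)) for i in(t,s)])); print(arm.read_clock())
E
```

```text
True 0.05011980068553612 [-0.31431249  0.23604716  6.60590151]
[-0.69072759 -0.27563837  5.35594689]
top platform_edge [-185.   -3.  131.] 0.66
side pale_block [-126.   -3.   24.] 0.68
side fence [-139.   -4.   19.] 0.54
side platform_edge [-185.   -4.  129.] 0.96
34.4
```

View pics/l1.png

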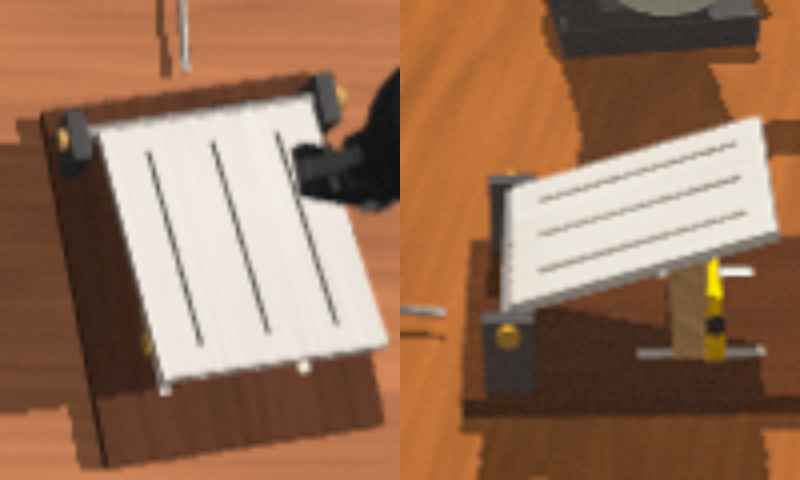

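The platform rests on the block at about 18° (free edge at z ≈ 130, as predicted), and the arm is clear. Handing in.

```bash
python3 -c "
from workcell import job
print(job.close_job())"
```

```text
the job is handed in; nothing more can be done
None
```

The job is handed in at about 34 s of the 67 s allowed. The pale block stands upright and central against the fence, the platform rests on its top edge at about 18°, and the arm is clear. I got no verdict back from the judge.

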